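# Spring the dice drawer by its hidden catch

### The arm

A 6-joint arm with a two-finger parallel gripper is mounted at the origin on the work surface. World frame = base frame: x ahead of the robot, y to its left, z up, the work surface at z = 0. Lengths are in mm, angles in degrees, forces in N, time in s.
With the tool pointing down it reaches from about 400 to 825 mm from the base axis. Payload 7 kg.
Tool frame: the origin (TCP) lies at the very end of the fingers, on their centre line; the grasp point (between the pads) lies 19 mm behind it; z points along the fingers, y is the line along which they close (so a half turn about z gives the same grasp; the last joint's range is limited). The gripper opens to 85 mm and grips with 20 to 120 N. Pads are 22 mm wide; open, the fingers measure 114 mm over their backs; the gripper's body (76 mm by 85 mm) begins 54 mm behind the grasp point. The pads swing forward as they close: fully open they stand 13 mm farther back than shut.
Start: joints at [-57.405, 20.546, 0.682, 0, -70.136, -16.507], TCP at [187.033, -648.548, 231.302] pointing down, gripper open.
Joint ranges: [-176.03, 176.03], [-82.01, 121.73], [-58.28, 71.71], [-173.87, 95.51], [-174.79, -0.11], [-173.66, 173.66]. Speed limits (degrees/s): [136.94, 136.94, 172.46, 180, 180, 180].

### API

Orientations are given as [roll, pitch, yaw] about the fixed x, y, z axes, in that order (R = Rz(yaw) Ry(pitch) Rx(roll)).
In Python, from workcell import manip gives the robot as it stands. The module is installed in compiled form; this text tells all that it offers.
- The arm moves only by the tool step_arm, never from a script. Its argument "plan" is a list of rows, each an object with "linear": the shift along the tool's x, y, z in cm, a list of three; "dr": the turn, a rotation vector about the tool's x, y, z in rad, a list of three; "fingers": the closure, from -1 (fully open) to 1 (shut). A call has 1 to 10 rows; each row shifts and turns the commanded pose from where the row before left it, along the tool's axes as they then stand; what a row does not reach is not made up. A row lasts 1/12 s, in which the tool goes at most 41.7 mm and 7.16 degrees, less where a joint would pass 70% of its speed; a pose out of reach is approached as far as the arm can. A call with a gripper value outside its range is refused whole. The fingers move at their own pace and stop on an object; "grip_force" is the grip in N (left out, the last holds). Time passes only in rows, so rows that do not move let the fingers close. It gives the time, the measured TCP pose, the force, the opening and the grip force at its end, in the units of the state.
- manip.state(): the state, without advancing time (a new reading comes with each control period).
- manip.snapshot(name): name is "side" or "top"; returns the picture (400x640x3 uint8, red, green, blue); there is no depth.
- manip.camera_params(name): a dict with "intrinsics" (3x3 intrinsics, pixels), "k1" (the pictures are not rectified: a ray, as slopes to the right and down, at radius r is drawn at 1 + k1 r^2 times it, then the intrinsics apply), "eye" and "rotation" of the camera in the world. Camera axes: x right, y down, z forward; pixel columns grow to the right and rows downward; lengths in mm; the calibration is good to about 2 mm. A picture is of the moment at which its call begins. camera_params takes no time and is no camera call.
- manip.job_done(): hands the job in; it is judged then, once.
The state is a dict: "time_s": time; "q": joint angles; "joint_velocities": joint speeds; "joint_efforts": joint torques, N m; "eef_pos": TCP position; "orientation": TCP orientation; "contact_force": force on the tool from outside, world axes, zero at the start; "torque": the same for the moment, N m; "width": opening from 0.0 (shut) to 1.0 (fully open); "gripper_force": force on a finger pad.
Only numpy, scipy, OpenCV 4.12 (cv2) and the standard library are available. Lean on these libraries where they do the work, as an engineer would, in place of code of your own. Each camera call takes 0.05 s, during which the arm holds its last target. There are 200 camera calls.

### The job

The dice drawer in the wooden games riser has no handle: its hidden catch is a flush push plate set somewhere in the long black strip in the riser's top. With shut fingertips feel along the strip for the place that gives, press it in there until the drawer springs out by itself, then let the plate come back up and move clear. Do not touch the drawer, and leave the knight, steel cup, pebble, pink die, card box and paint pot where they stand.

Things in the scene. Friction and masses are not known exactly. Their poses are not given: they have to be found in the camera images.
- riser: Fixed low wooden riser (monitor-stand type), 260 mm along its x, 510 mm along its y, 95 mm high. Origin: centre of its underside, on the shelf; z up; its front, with the drawer, faces its own -x. A black strip is let into its top.
- strip_mid (a point): Centre of the black strip's face, axes as the riser's. Strip: 50 mm wide (x), 220 mm long (y), rigid, 2 mm below the wooden top, 93 mm above the shelf. The catch plate in it, nearly black too, is 49 mm (x) by 60 mm (y), its face dished 2 mm below the strip's. It lies on the strip's centre line, its centre anywhere from y = -70 to +70 mm: not given, to be felt or seen.
- catch (a joint): How far the catch plate is pressed straight down, m: 0 at rest, 0.007 fully in. A spring lifts it back: about 1.7 N to start it moving, under 5 N fully in. From about 4 mm on it lets the drawer go. A fingertip resting partly on the rigid strip or wood cannot press it.
- drawer (a joint): How far the drawer (grey front 304 mm wide, middle of the riser's front face) has come out along the riser's -x, m: 0 shut and caught, 0.040 sprung fully out. Once the catch lets go a spring drives it out in under half a second; it stays out.
- knight: Painted lead knight miniature on a 28 mm round base, 42 mm high, loose. Origin: centre of its underside; z up. Stands on the riser's top behind the strip (0.10 m or more beyond the strip's centre line).
- dice_cup: Open stainless steel shot glass used as a dice cup, 48 mm across, 58 mm high, loose. Origin: centre of its underside; z up. Stands on the riser's top behind the strip, like the knight.
- pebble: Smooth grey river pebble, 33 mm across, 13 mm high, loose. Origin: centre of its underside; z up. Lies on the riser's top behind the strip, like the knight.
- pink_die: Neon pink acrylic die, 22 mm, loose, on the front left part of the riser's top, beyond the end of the strip. Origin: centre of its underside; z up.
- deck_box: Blue card box, 92 x 66 x 34 mm high, loose, on the shelf to the left of the riser. Origin: centre of its underside; z up.
- paint_pot: Small green paint jar with white cap, 32 mm across, 42 mm high, loose, on the shelf to the right of the riser. Origin: centre of its underside; z up.

How it is judged:
By the outcome, as a careful person would: the job done as asked, in the order asked, and still so for the second after the job is handed in, with the robot touching nothing.
It also fails if it takes over 58 s, if anything falls off the work surface, if the arm or the gripper's body presses on something with over 40 N, if the wrist force passes 120 N, or if a joint passes its speed limit or range.

## Working session

There is one attempt and no reset: what is moved stays moved. The work goes in short steps, Python scripts to look and compute and a tool call to move; the robot and the scene stay as the last step left them, time stands still between calls to the robot, and variables do not carry over. Pictures are saved under pics/ and viewed, at most 10 in all, crops included, and the job is handed in when it is done.

Besides the shell and the picture viewer there is one more tool, called as name(argument=value, ...), one argument or row to a line, values as JSON. step_arm: Moves the arm, as the interface text tells. Its arguments: {"type":"object","properties":{"plan":{"type":"array"},"grip_force":{"type":"number"}},"required":["plan"]}

```bash
mkdir -p pics; python3 - <<'E'
from workcell import manip
import cv2
for n in("top","side"):
    cv2.imwrite(f"pics/{n}0.png",manip.snapshot(n)[:,:,::-1]); print(n,manip.camera_params(n))
print(manip.state())
E
```

```text
top {'intrinsics': array([[416.704074  ,   0.        , 323.9828547 ],
       [  0.        , 416.704074  , 196.41134606],
       [  0.        ,   0.        ,   1.        ]]), 'k1': -0.01465579655990456, 'eye': array([ 521.21719923,   18.26473818, 1553.02296792]), 'rotation': array([-175.18408061,   -0.70922128,  -89.93998368])}
side {'intrinsics': array([[365.67349708,   0.        , 325.46358196],
       [  0.        , 365.67349708, 196.72345532],
       [  0.        ,   0.        ,   1.        ]]), 'k1': -0.04178483475574509, 'eye': array([467.57615949, 709.87532046, 712.98109128]), 'rotation': array([-130.36501767,   -0.26352766, -165.88617366])}
{'time_s': 0.1, 'q': array([-5.74037858e+01,  2.05894865e+01,  6.40080536e-01, -1.60669048e-02,
       -7.01357474e+01, -1.65069837e+01]), 'joint_velocities': array([-0.07619349, -0.17044654,  0.08208987, -0.02191896,  0.06834584,
       -0.00269376]), 'joint_efforts': array([-2.46016607e-03, -5.84764838e+01,  2.94105238e+01,  6.95467204e+00,
       -3.20002750e-03,  2.96085929e-06]), 'eef_pos': array([ 186.92003857, -648.17083387,  230.44632379]), 'orientation': array([ 1.79914064e+02, -9.71467494e-03, -1.63916233e+02]), 'contact_force': array([ 0.00527032, -0.54359914, -0.36063216]), 'torque': array([-0.08917473, -0.0210043 ,  0.0044643 ]), 'gripper_force': 0.0, 'width': 1.000648313337992}
```

View pics/top0.png

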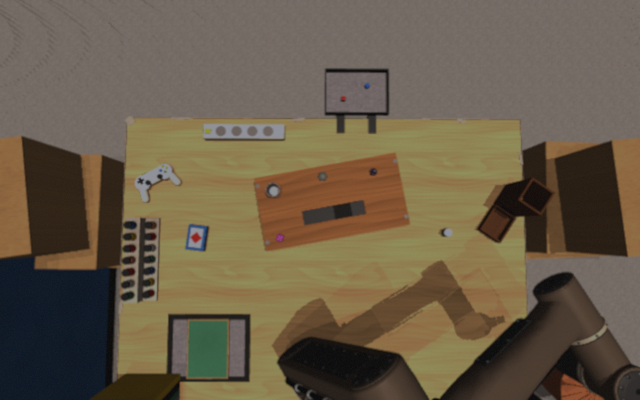

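View pics/side0.png

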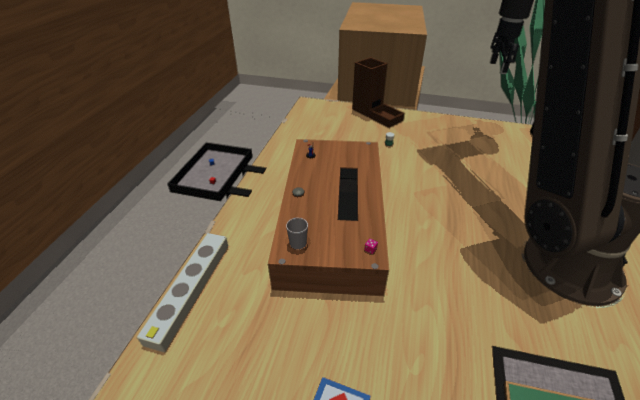

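The top view shows the riser at about (332,202). The strip runs from (303,217) to (365,207), with a darker patch near (343,211) that could be the plate. The side view shows the strip at about (348,193), clear of the loose things. I'll measure both.

```bash
cat > h.py <<'E'
import numpy as np, cv2
from scipy.spatial.transform import Rotation as R
from workcell import manip
def ray(n,px,z):
    c=manip.camera_params(n);K=c['intrinsics']
    d=np.array([c['k1'],0,0,0,0.])
    p=cv2.undistortPoints(np.array(px,float).reshape(-1,1,2),K,d).reshape(-1,2)
    r=np.c_[p,np.ones(len(p))]@R.from_euler('xyz',c['rotation'],degrees=True).as_matrix().T
    e=c['eye'];return e+r*((z-e[2])/r[:,2])[:,None]
def strip(n,im,roi,th):
    x0,y0,x1,y1=roi;m=np.zeros(im.shape[:2],np.uint8)
    m[y0:y1,x0:x1]=(im[y0:y1,x0:x1].max(2)<th)*255
    return max(cv2.findContours(m,0,cv2.CHAIN_APPROX_NONE)[0],key=cv2.contourArea)
E
python3 - <<'E'
from h import *
for n,roi,th in(("top",(295,195,372,228),75),("side",(330,160,365,225),70)):
    im=cv2.imread(f"pics/{n}0.png")
    c=strip(n,im,roi,th).reshape(-1,2)
    P=ray(n,c,93)[:,:2].astype(np.float32)
    print(n,len(c),cv2.minAreaRect(P),cv2.boxPoints(cv2.minAreaRect(P)).round(0).tolist())
im=cv2.imread("pics/top0.png")
c=strip("top",im,(295,195,372,228),32);P=ray("top",c.reshape(-1,2),91)[:,:2].astype(np.float32)
print("dark",cv2.minAreaRect(P))
# riser outline corners (wood top, z=95), rough
print(ray("top",[(254,182),(396,154),(409,222),(267,250)],95).round(0)[:,:2].tolist())
a=cv2.resize(im[190:230,290:380],None,fx=8,fy=8,interpolation=cv2.INTER_CUBIC)
b=cv2.resize(cv2.imread("pics/side0.png")[155:230,320:380],None,fx=4,fy=4,interpolation=cv2.INTER_CUBIC)
o=np.zeros((600,800,3),np.uint8);o[:320,:720]=a;o[320:320+280,:240]=b[:280];cv2.imwrite("pics/c.png",cv2.convertScaleAbs(o,alpha=1.8))
E
```

```text
top 140 ((589.0074462890625, -33.045494079589844), (46.28632354736328, 214.85797119140625), 10.82671070098877) [[546.0, 68.0], [586.0, -143.0], [632.0, -134.0], [592.0, 77.0]]
side 138 ((589.93017578125, -33.53416442871094), (48.99189758300781, 216.62513732910156), 10.506342887878418) [[546.0, 68.0], [586.0, -144.0], [634.0, -136.0], [594.0, 77.0]]
dark ((593.1228637695312, -50.780784606933594), (35.1490364074707, 24.610897064208984), 0.10138746351003647)
[[694.0, 246.0], [796.0, -255.0], [555.0, -298.0], [457.0, 198.0]]
```

View pics/c.png

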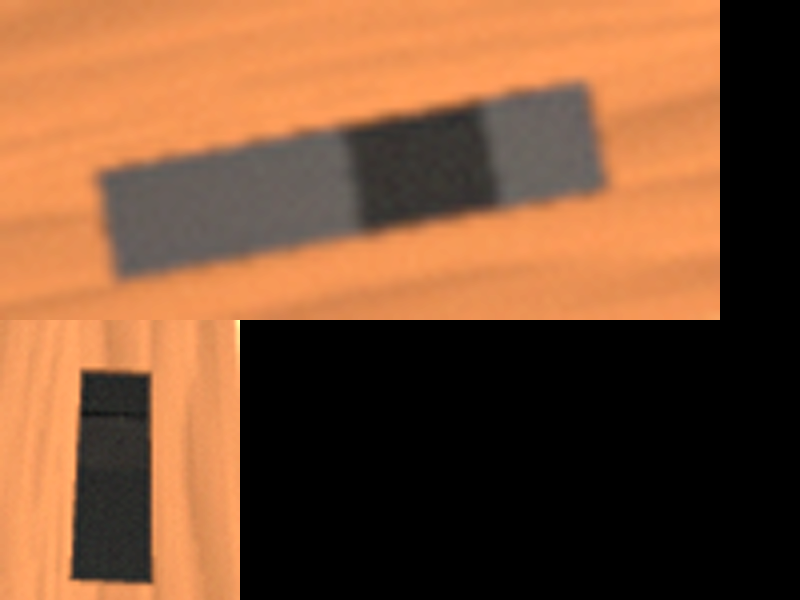

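The enlarged crop shows a darker, dished plate spanning crop x from 352 to 492, so its centre is near full-image (342.5,210.3). The side view agrees, with its seam at crop row 414. I'll work out the move.

```bash
cat >> h.py <<'E'
def togo(t,ori):
    s=manip.state();Rt=R.from_euler('xyz',s['orientation'],degrees=True);Rg=R.from_euler('xyz',ori,degrees=True)
    print("t",s['time_s'],"pos",s['eef_pos'].round(1),s['orientation'].round(2),"F",s['contact_force'].round(2),"w",round(s['width'],2))
    print("dr",(Rt.inv()*Rg).as_rotvec().round(4),"cm in goal axes",(Rg.inv().apply(np.array(t)-s['eef_pos'])/10).round(2),"in present axes",(Rt.inv().apply(np.array(t)-s['eef_pos'])/10).round(2))
E
python3 - <<'E'
from h import *
p=ray("top",[(342.3,210.2)],91)[0];c=np.array([589.5,-33.3]);a=np.radians(10.65)
ey=np.array([-np.sin(a),np.cos(a)]);ex=np.array([np.cos(a),np.sin(a)])
print(p,"along",(p[:2]-c)@ey,"across",(p[:2]-c)@ex, "on line",c+ey*((p[:2]-c)@ey))
t=[*(c+ey*((p[:2]-c)@ey)),150]; togo(t,[180,0,-169.35])
E
```

```text
[595.94033276 -64.11782166  91.        ] along -31.477199444013532 across 0.6339820210878095 on line [595.31727143 -64.23498728]
t 0.1 pos [ 186.9 -648.2  230.4] [ 1.7991e+02 -1.0000e-02 -1.6392e+02] F [ 0.01 -0.54 -0.36] w 1.0
dr [ 0.0015 -0.0002  0.0948] cm in goal axes [-50.93  49.84   8.04] in present axes [-55.42  44.78   8.1 ]
```

step_arm(
  plan=[
    {"linear": [0, 0, 0], "dr": [0, 0, 0.095], "fingers": 1},
    {"linear": [-2.5, 2.5, 0], "dr": [0, 0, 0], "fingers": 1},
    {"linear": [-2.5, 2.5, 0], "dr": [0, 0, 0], "fingers": 1},
    {"linear": [-2.5, 2.5, 0], "dr": [0, 0, 0], "fingers": 1},
    {"linear": [-2.5, 2.5, 0], "dr": [0, 0, 0], "fingers": 1},
    {"linear": [-2.5, 2.5, 0], "dr": [0, 0, 0], "fingers": 1},
    {"linear": [-2.5, 2.5, 0], "dr": [0, 0, 0], "fingers": 1},
    {"linear": [-2.5, 2.5, 0], "dr": [0, 0, 0], "fingers": 1},
    {"linear": [-2.5, 2.5, 0], "dr": [0, 0, 0], "fingers": 1},
    {"linear": [-2.5, 2.5, 0], "dr": [0, 0, 0], "fingers": 1},
  ],
)

```text
time_s: 0.93
eef_pos: [367.1, -384.2, 231.1]
orientation: [180.0, -0.0, -169.4]
contact_force: [0.3, -0.5, 0.1]
width: 0.001
gripper_force: 0.0
```

step_arm(
  plan=[
    {"linear": [-2.5, 2.5, 0], "dr": [0, 0, 0], "fingers": 1},
    {"linear": [-2.5, 2.5, 0], "dr": [0, 0, 0], "fingers": 1},
    {"linear": [-2.5, 2.5, 0], "dr": [0, 0, 0], "fingers": 1},
    {"linear": [-2.5, 2.5, 0], "dr": [0, 0, 0], "fingers": 1},
    {"linear": [-2.5, 2.5, 0], "dr": [0, 0, 0], "fingers": 1},
    {"linear": [-2.5, 2.5, 0], "dr": [0, 0, 0], "fingers": 1},
    {"linear": [-2.5, 2.5, 0], "dr": [0, 0, 0], "fingers": 1},
    {"linear": [-2.5, 2.5, 0], "dr": [0, 0, 0], "fingers": 1},
    {"linear": [-2.5, 2.5, 0], "dr": [0, 0, 0], "fingers": 1},
    {"linear": [0, 0, 0], "dr": [0, 0, 0], "fingers": 1},
  ],
)

```text
time_s: 1.77
eef_pos: [548.9, -119.2, 230.7]
orientation: [180.0, 0.0, -169.2]
contact_force: [0.0, -0.6, 0.2]
width: -0.001
gripper_force: 0.0
```

```bash
python3 -c "
from h import *
togo([595.3,-64.2,120],[180,0,-169.35])"
```

```text
t 1.7667 pos [ 548.9 -119.2  230.7] [ 1.7999e+02  1.0000e-02 -1.6916e+02] F [ 0.01 -0.6   0.21] w -0.0
dr [0.0002 0.0002 0.0032] cm in goal axes [-5.58  4.55 11.07] in present axes [-5.59  4.53 11.07]
```

step_arm(
  plan=[
    {"linear": [-2, 1.6, 0], "dr": [0, 0, 0.003], "fingers": 1},
    {"linear": [-2, 1.6, 0], "dr": [0, 0, 0], "fingers": 1},
    {"linear": [-1.6, 1.35, 2], "dr": [0, 0, 0], "fingers": 1},
    {"linear": [0, 0, 2.5], "dr": [0, 0, 0], "fingers": 1},
    {"linear": [0, 0, 2.5], "dr": [0, 0, 0], "fingers": 1},
    {"linear": [0, 0, 2], "dr": [0, 0, 0], "fingers": 1},
    {"linear": [0, 0, 2], "dr": [0, 0, 0], "fingers": 1},
    {"linear": [0, 0, 1], "dr": [0, 0, 0], "fingers": 1},
    {"linear": [0, 0, 0], "dr": [0, 0, 0], "fingers": 1},
    {"linear": [0, 0, 0], "dr": [0, 0, 0], "fingers": 1},
  ],
)

```text
time_s: 2.6
eef_pos: [592.9, -68.4, 111.3]
orientation: [-180.0, -0.1, -169.5]
contact_force: [-0.1, -0.3, 1.3]
width: 0.001
gripper_force: 0.0
```

```bash
python3 - <<'E'
from h import *
togo([595.3,-64.2,91],[180,0,-169.35])
a=manip.snapshot("top")[150:260,250:410,::-1];b=manip.snapshot("side")[130:300,260:400,::-1]
o=np.zeros((600,800,3),np.uint8);o[:330,:480]=cv2.resize(a,None,fx=3,fy=3);o[:510,500:780]=cv2.resize(b,(280,340)).repeat(1,0) if 0 else np.pad(cv2.resize(b,(280,340)),((0,170),(0,0),(0,0)))
cv2.imwrite("pics/d.png",cv2.convertScaleAbs(o,alpha=1.6))
E
```

```text
t 2.6 pos [592.9 -68.4 111.3] [-1.7998e+02 -6.0000e-02 -1.6952e+02] F [-0.08 -0.3   1.33] w 0.0
dr [-0.0003 -0.001  -0.0029] cm in goal axes [-0.32  0.36  2.03] in present axes [-0.32  0.37  2.03]
```

View pics/d.png

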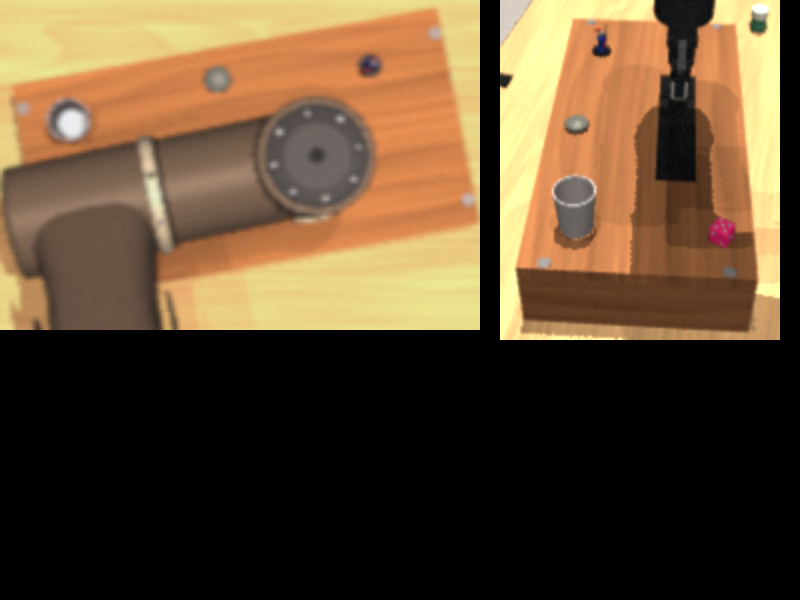

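The picture shows the shut fingers over the strip with the loose things clear. I'll correct 3 mm and go down to just above the plate.

step_arm(
  plan=[
    {"linear": [-0.3, 0.35, 0.5], "dr": [0, 0, -0.003], "fingers": 1},
    {"linear": [0, 0, 0.5], "dr": [0, 0, 0], "fingers": 1},
    {"linear": [0, 0, 0.4], "dr": [0, 0, 0], "fingers": 1},
    {"linear": [0, 0, 0.3], "dr": [0, 0, 0], "fingers": 1},
    {"linear": [0, 0, 0], "dr": [0, 0, 0], "fingers": 1},
    {"linear": [0, 0, 0], "dr": [0, 0, 0], "fingers": 1},
    {"linear": [0, 0, 0], "dr": [0, 0, 0], "fingers": 1},
  ],
)

```text
time_s: 3.28
eef_pos: [595.3, -64.3, 94.3]
orientation: [-180.0, -0.0, -169.4]
contact_force: [0.3, -0.6, 0.3]
width: 0.004
gripper_force: 0.0
```

step_arm(
  plan=[
    {"linear": [0, 0, 0.1], "dr": [0, 0, 0], "fingers": 1},
    {"linear": [0, 0, 0.1], "dr": [0, 0, 0], "fingers": 1},
    {"linear": [0, 0, 0], "dr": [0, 0, 0], "fingers": 1},
    {"linear": [0, 0, 0], "dr": [0, 0, 0], "fingers": 1},
  ],
)

```text
time_s: 3.62
eef_pos: [595.2, -64.2, 92.3]
orientation: [-180.0, -0.0, -169.4]
contact_force: [0.2, 0.0, 1.0]
width: 0.0
gripper_force: 0.0
```

Already below the 93 mm strip face without contact, so the tip is in the dish. Next I'll press gently.

step_arm(
  plan=[
    {"linear": [0, 0, 0.1], "dr": [0, 0, 0], "fingers": 1},
    {"linear": [0, 0, 0.1], "dr": [0, 0, 0], "fingers": 1},
    {"linear": [0, 0, 0.1], "dr": [0, 0, 0], "fingers": 1},
    {"linear": [0, 0, 0], "dr": [0, 0, 0], "fingers": 1},
    {"linear": [0, 0, 0], "dr": [0, 0, 0], "fingers": 1},
  ],
)

```text
time_s: 4.03
eef_pos: [595.4, -64.2, 89.5]
orientation: [-180.0, 0.0, -169.3]
contact_force: [-0.4, -0.5, 3.4]
width: 0.002
gripper_force: 1.5
```

step_arm(
  plan=[
    {"linear": [0, 0, 0.1], "dr": [0, 0, 0], "fingers": 1},
    {"linear": [0, 0, 0.1], "dr": [0, 0, 0], "fingers": 1},
    {"linear": [0, 0, 0], "dr": [0, 0, 0], "fingers": 1},
    {"linear": [0, 0, 0], "dr": [0, 0, 0], "fingers": 1},
  ],
)

```text
time_s: 4.37
eef_pos: [595.4, -64.2, 87.2]
orientation: [-180.0, 0.0, -169.4]
contact_force: [0.2, -0.2, 3.0]
width: -0.001
gripper_force: 1.3
```

The plate gives, with about 3 N at 4 mm. I'll press to about 5.5 mm and hold while the drawer springs out.

step_arm(
  plan=[
    {"linear": [0, 0, 0.1], "dr": [0, 0, 0], "fingers": 1},
    {"linear": [0, 0, 0.05], "dr": [0, 0, 0], "fingers": 1},
    {"linear": [0, 0, 0], "dr": [0, 0, 0], "fingers": 1},
    {"linear": [0, 0, 0], "dr": [0, 0, 0], "fingers": 1},
    {"linear": [0, 0, 0], "dr": [0, 0, 0], "fingers": 1},
    {"linear": [0, 0, 0], "dr": [0, 0, 0], "fingers": 1},
    {"linear": [0, 0, 0], "dr": [0, 0, 0], "fingers": 1},
    {"linear": [0, 0, 0], "dr": [0, 0, 0], "fingers": 1},
  ],
)

```text
time_s: 5.03
eef_pos: [595.4, -64.2, 85.9]
orientation: [-180.0, 0.0, -169.4]
contact_force: [0.6, 0.2, 3.8]
width: -0.0
gripper_force: 1.7
```

```bash
python3 - <<'E'
from h import *
a=manip.snapshot("top")[150:270,240:420,::-1];b=manip.snapshot("side")[130:310,260:420,::-1]
o=np.zeros((360,700,3),np.uint8);o[:240,:360]=cv2.resize(a,None,fx=2,fy=2);o[:360,370:690]=cv2.resize(b,None,fx=2,fy=2)
cv2.imwrite("pics/e.png",cv2.convertScaleAbs(o,alpha=1.6))
E
```

```text
(no output)
```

View pics/e.png

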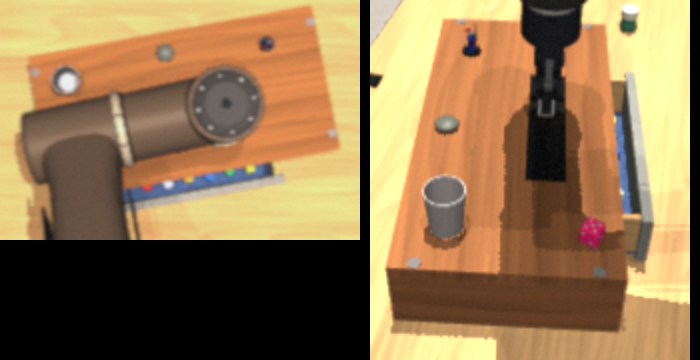

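The drawer is out: its grey front shows at crop (637,165) in the side view and below the riser in the top view. I'll lift straight up and clear.

step_arm(
  plan=[
    {"linear": [0, 0, -0.2], "dr": [0, 0, 0], "fingers": 1},
    {"linear": [0, 0, -0.3], "dr": [0, 0, 0], "fingers": 1},
    {"linear": [0, 0, -0.5], "dr": [0, 0, 0], "fingers": 1},
    {"linear": [0, 0, -1.5], "dr": [0, 0, 0], "fingers": 1},
    {"linear": [0, 0, -2.5], "dr": [0, 0, 0], "fingers": 1},
    {"linear": [0, 0, -2.5], "dr": [0, 0, 0], "fingers": 1},
    {"linear": [0, 0, -2.5], "dr": [0, 0, 0], "fingers": 1},
    {"linear": [0, 0, -2], "dr": [0, 0, 0], "fingers": 1},
    {"linear": [0, 0, -1], "dr": [0, 0, 0], "fingers": 1},
    {"linear": [0, 0, 0], "dr": [0, 0, 0], "fingers": 1},
  ],
)

```text
time_s: 5.97
eef_pos: [596.0, -64.1, 218.4]
orientation: [-180.0, 0.2, -169.3]
contact_force: [0.4, 0.3, -0.2]
width: 0.002
gripper_force: 0.0
```

step_arm(
  plan=[
    {"linear": [0, 0, 0], "dr": [0, 0, 0], "fingers": 1},
    {"linear": [0, 0, 0], "dr": [0, 0, 0], "fingers": 1},
    {"linear": [0, 0, 0], "dr": [0, 0, 0], "fingers": 1},
    {"linear": [0, 0, 0], "dr": [0, 0, 0], "fingers": 1},
  ],
)

```text
time_s: 6.3
eef_pos: [594.6, -64.3, 214.5]
orientation: [180.0, -0.1, -169.4]
contact_force: [0.2, 0.4, -0.0]
width: 0.001
gripper_force: 0.0
```

```bash
python3 - <<'E'
from h import *
s=manip.state();print(s['eef_pos'],s['contact_force'])
cv2.imwrite("pics/f.png",manip.snapshot("side")[:,:,::-1])
E
```

```text
[594.58546447 -64.2614505  214.45779029] [ 0.17498581  0.39104589 -0.01675591]
```

View pics/f.png

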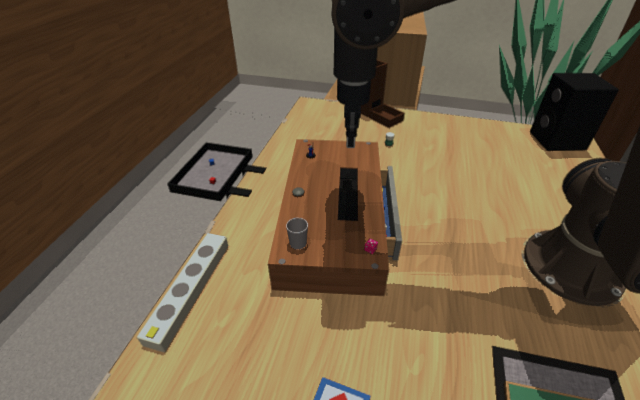

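The drawer is out at (393,213), the tool is clear above the riser, and everything else stands where it was.

```bash
python3 -c "
from workcell import manip
print(manip.job_done())"
```

```text
the job is handed in; nothing more can be done
None
```

I pressed the catch plate in about 5 mm, the drawer sprang out by itself, and I lifted the arm clear; nothing else was touched, and the job was handed in at about 6.4 s (I found the plate by camera and confirmed it by touch, without feeling along the whole strip).

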